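# Lock the tube shaker and hold its cover over the screw holes

### The arm

A 7-joint arm with a two-finger parallel gripper is mounted at the origin on the work surface. World frame = base frame: x ahead of the robot, y to its left, z up, the work surface at z = 0. Lengths are in mm, angles in rad, forces in N, time in s.
With the tool pointing down it reaches from about 400 to 875 mm from the base axis. Payload 4.4 kg.
Tool frame: the origin (TCP) lies midway between the tips of the shut fingers; the grasp point (between the pads) lies 19 mm behind it; z points along the fingers, y is the line along which they close (so a half turn about z gives the same grasp; the last joint's range is limited). The gripper opens to 85 mm and grips with 20 to 120 N. Pads are 22 mm wide; open, the fingers measure 114 mm over their backs; the gripper's body (76 mm by 85 mm) begins 54 mm behind the grasp point. The pads swing forward as they close: fully open they stand 13 mm farther back than shut.
Start: joints at [1.196, 0.628, 0.038, 1.517, -0.027, 0.996, -0.02], TCP at [197.573, -619.26, 231.313] pointing down, gripper open.
Joint ranges: [-3.06, 3.06], [-0.37, 2.12], [-1.25, 1.32], [0.18, 2.47], [-1.1, 4.24], [0.23, 1.98], [-2.94, 2.94]. Speed limits (rad/s): [2.57, 2.57, 3.14, 3.14, 3.14, 3.14, 3.14].

### API

Orientations are given as [roll, pitch, yaw] about the fixed x, y, z axes, in that order (R = Rz(yaw) Ry(pitch) Rx(roll)).
In Python, from cell import readout, optics, order gives the robot as it stands.
- The arm moves only by the shell command python3 -m jog 'ROWS'. ROWS is a JSON object of lists of equal length, an entry for each row: "claw": the opening, from 0 (shut) to 1 (fully open); "xyz": the shift along the tool's x, y, z each as a share of 0.1 m, from -1 to 1, a list of three; "twist": the turn, a rotation vector about the tool's x, y, z each as a share of 180 degrees, from -1 to 1, a list of three. A call has 1 to 12 rows; each row shifts and turns the commanded pose from where the row before left it, along the tool's axes as they then stand; what a row does not reach is not made up. A row lasts 1/8 s, in which the tool goes at most 62.5 mm and 10.7 degrees, less where a joint would pass 70% of its speed; a pose out of reach is approached as far as the arm can. A call with a number of a shift or a turn outside -1 to 1 is refused whole. A call with a gripper value outside its range is refused whole. The fingers move at their own pace and stop on an object; the grip force is fixed at half the most. Time passes only in rows, so rows that do not move let the fingers close. It gives the time, the measured TCP pose, the force, the opening and the grip force at its end, in the units of the state.
- readout.read_state(): the state, without advancing time (a new reading comes with each control period).
- optics.get_image(name): name is "scene" or "top" or "wrist"; returns a dict with "color" (480x640x3 uint8, red, green, blue), "fovy" (degrees; the focal length in pixels is half the picture's height over the tangent of half this angle, whatever the lens; pixels are square), "cx", "cy" (the principal point, pixels), "view" (4x4, takes a point from world to camera coordinates). Camera axes: x right, y up, looking along -z (the intrinsics and any distortion apply to the point x, -y, -z); pixel columns grow to the right and rows downward; lengths in mm; the calibration is good to about 2 mm. A picture is of the moment at which its call begins. There is no depth.
- order.finish_job(): hands the job in; it is judged then, once.
Trained networks look in the newest picture that a camera, given by its name, has taken for a name from the list of things; names that differ only in an ending like _2 or _b are one class to them, and where a whole thing is asked for, a point or a joint stands for the part that bears it (a point fixed in the world has none). Each returns a list of dicts, best first, with "score" (0 to 1); they miss things now and then, are a little off and sometimes report something else, mostly with a low value. They report only what shows in the picture. A call takes as long as a camera call.
- optics.boxes_of(camera, label): "rect" ([left, top, width, height] in pixels, round what is visible of it).
The state is a dict: "clock": time; "qpos": joint angles; "qd": joint speeds; "tau": joint torques, N m; "eef_pos": TCP position; "tool_rot": TCP orientation; "force": force on the tool from outside, world axes, zero at the start; "torque": the same for the moment, N m; "width": finger opening in mm; "gripper_force": force on a finger pad.
Only numpy, scipy, OpenCV 4.12 (cv2) and the standard library are available. Lean on these libraries where they do the work, as an engineer would, in place of code of your own. Each camera call takes 0.05 s, during which the arm holds its last target. There are 200 camera calls.

### The job

Flip the red cam lever of the tube shaker fully over to its stop, so that the sliding tube block is locked. Then pick up the blue cover plate (it has a handle on top) and hold it level over the block, a centimetre or two above the brass screw bosses, with each of its four corner holes straight over a threaded hole, so that a colleague can start the screws; never let the plate bump the shaker. Finish while still holding it there, and leave the dishes, the tube rack and the bottle where they are.

Things in the scene. Friction and masses are not known exactly. Their poses are not given: they have to be found in the camera images.
- shaker: Fixed white tube shaker, base 190 mm (its x) by 260 mm (its y) by 45 mm high; origin under its centre on the bench, z up, standing at any yaw within 0.35 rad of the world axes. On top, towards its -y end, a sliding aluminium tube block; towards its +y end, the red cam lever.
- cam_lever (a joint): Red cam lever turning about a vertical pin. 0 = open, pointing along the shaker's +y; 1.5 rad = locked at its stop, pointing nearly along the shaker's +x (clockwise from above as it grows). Starts at 0 to 0.35, stays where left, needs about 3 N at the knob. Turning it draws the block towards the shaker's +y, 10 mm per rad, so the block's holes move until the lever is over.
- lever_pivot (a point): Point on the lever's vertical pin, at the height of the knob's top (99 mm above the bench). Its axes are the shaker's.
- lever_knob (a point): Top centre of the upright round red knob at the lever's end: 18 mm diameter, rising 40 mm above the lever's flat arm (arm top 59 mm, knob top 99 mm above the bench), 75 mm from the pin. It can be pinched from above; it turns in the grip as the lever swings.
- block_top (a point): Centre of the sliding tube block (150 mm along its x by 110 mm along its y, flat top 95 mm above the bench), at the height of the brass bosses' tops (99 mm above the bench). Axes as the shaker's. Empty tube wells between the bosses.
- cover: Loose blue cover plate, 150 (its x) by 110 (its y) by 6 mm, about 0.3 kg; origin at the centre of its underside, z up. 9 mm corner holes at x +-60, y +-40 mm. White bridge handle in the middle along its x: bar 84 mm long, 16 wide (its y), 14 high, top 46 mm above the underside, on posts at x +-36 mm, open below. A half turn of the plate makes no difference.
- cover_grip (a point): Middle of the cover's handle bar, 39 mm above the plate's underside; pinch it across the cover's y.
- dishes: Bystander: two stacked clear Petri dishes with red and brown agar, 92 mm across, 30 mm high; origin under the centre.
- tube_rack: Bystander: orange rack 50 by 100 by 30 mm with four capped tubes, 72 mm high; origin under the centre.
- reagent_bottle: Bystander: white bottle, 68 mm across, 150 mm high; origin under the centre.
- thread_a (a point): Threaded hole (7 mm, dark) in the 16 mm brass boss at x -60, y -40 mm from the block's centre; point at the boss's top centre, 99 mm above the bench. Axes as the shaker's.
- hole_a (a point): The cover's 9 mm corner hole at its x -60, y -40 mm; point on the underside.
- thread_b (a point): Threaded hole (7 mm, dark) in the 16 mm brass boss at x +60, y -40 mm from the block's centre; point at the boss's top centre, 99 mm above the bench. Axes as the shaker's.
- hole_b (a point): The cover's 9 mm corner hole at its x +60, y -40 mm; point on the underside.
- thread_c (a point): Threaded hole (7 mm, dark) in the 16 mm brass boss at x +60, y +40 mm from the block's centre; point at the boss's top centre, 99 mm above the bench. Axes as the shaker's.
- hole_c (a point): The cover's 9 mm corner hole at its x +60, y +40 mm; point on the underside.
- thread_d (a point): Threaded hole (7 mm, dark) in the 16 mm brass boss at x -60, y +40 mm from the block's centre; point at the boss's top centre, 99 mm above the bench. Axes as the shaker's.
- hole_d (a point): The cover's 9 mm corner hole at its x -60, y +40 mm; point on the underside.

How it is judged:
By the outcome, as a careful person would: the job done as asked, in the order asked, and still so for the second after the job is handed in, while the arm keeps its last pose, push and grip.
It also fails if it takes over 56 s, if anything falls off the work surface, if the arm or the gripper's body presses on something with over 40 N, if the wrist force passes 120 N, or if a joint passes its speed limit or range.

## Working session

There is one attempt and no reset: what is moved stays moved. The work goes in short steps, Python scripts to look and compute and a shell command to move; the robot and the scene stay as the last step left them, time stands still between calls to the robot, and variables do not carry over. Pictures are saved under pics/ and viewed, at most 10 in all, crops included, and the job is handed in when it is done.

```bash
mkdir -p pics; ls; python3 - <<'E'
from cell import readout, optics
import cv2
s=readout.read_state(); print(s)
for n in ("scene","top","wrist"):
    im=optics.get_image(n); print(n,im["fovy"],im["cx"],im["cy"],im["view"], [k for k in im])
    cv2.imwrite(f"pics/{n}0.png",im["color"][:,:,::-1])
    for l in ("shaker","lever_knob","cover","block_top","thread_a","hole_a","cover_grip","lever_pivot","dishes","tube_rack","reagent_bottle"):
        print(l,[(d["rect"],round(d["score"],2)) for d in optics.boxes_of(n,l)[:6]])
E
```

```text
pics
{'clock': 0.0, 'qpos': array([ 1.19619453,  0.62936618,  0.03845191,  1.5183634 , -0.02700657,
        0.99633566, -0.01996985]), 'qd': array([-0.00095893, -0.00022906,  0.00079376, -0.00178145, -0.00086228,
       -0.00092846, -0.0007044 ]), 'tau': array([ 1.12494363e-03, -5.63416529e+01,  1.22611731e+00, -1.93449658e+01,
        1.08547646e-02,  1.05100160e-02, -1.40618798e-05]), 'eef_pos': array([ 197.375953  , -618.63873062,  230.37777442]), 'tool_rot': array([-3.13963856e+00,  2.73340993e-05,  3.08820444e-01]), 'force': array([ 0.12238776, -0.77754433,  0.58250683]), 'torque': array([ 0.03849101, -0.03301183,  0.01995036]), 'gripper_force': 0.0, 'width': 85.3698950694061}
scene 45.2936569248917 323.01723794786017 245.54518207386582 [[-3.08925584e-02  9.99379063e-01  1.69451648e-02  5.40332011e+01]
 [-7.62297669e-01 -3.45225103e-02  6.46305238e-01  3.94828921e+02]
 [ 6.46488912e-01  7.04876266e-03  7.62890819e-01 -2.07167365e+03]
 [ 0.00000000e+00  0.00000000e+00  0.00000000e+00  1.00000000e+00]] ['color', 'fovy', 'cx', 'cy', 'view']
shaker [([210.3, 208.6, 107.1, 73.1], 0.5
[... 1444 characters left out ...]
.4, 68.2], 0.86)]
dishes [([267.5, 182.1, 29.3, 33.8], 0.89), ([369.4, 232.0, 46.7, 58.4], 0.16)]
tube_rack [([135.5, 233.3, 44.0, 27.5], 0.6)]
reagent_bottle [([455.0, 223.9, 30.0, 27.1], 0.58)]
wrist 61.3859557086546 321.59774304385354 239.1892685813088 [[ 3.03770409e-01 -9.52744996e-01 -7.15292764e-04 -6.49789144e+02]
 [ 9.17955242e-01  2.92879011e-01 -2.67544499e-01  3.38901645e+01]
 [ 2.55111176e-01  8.06154951e-02  9.63545240e-01 -3.79174981e+02]
 [ 0.00000000e+00  0.00000000e+00  0.00000000e+00  1.00000000e+00]] ['color', 'fovy', 'cx', 'cy', 'view']
shaker []
lever_knob []
cover []
block_top []
thread_a []
hole_a []
cover_grip []
lever_pivot []
dishes []
tube_rack []
reagent_bottle []
```

```bash
python3 - <<'E'
import cv2
t=cv2.imread("pics/top0.png");s=cv2.imread("pics/scene0.png")
a=cv2.resize(t[170:330,120:500],None,fx=2.1,fy=2.1,interpolation=2)
b=cv2.resize(s[190:335,195:525],None,fx=800/330*798/800,fy=1.75,interpolation=2)[:,:798]
import numpy as np
b=cv2.resize(s[200:320,200:515],(798,264),interpolation=2)
cv2.imwrite("pics/c0.png",np.vstack([a,b]))
print(a.shape,b.shape)
from cell import readout;print(readout.read_state()["clock"])
E
```

```text
(336, 798, 3) (264, 798, 3)
1.8
```

View pics/c0.png

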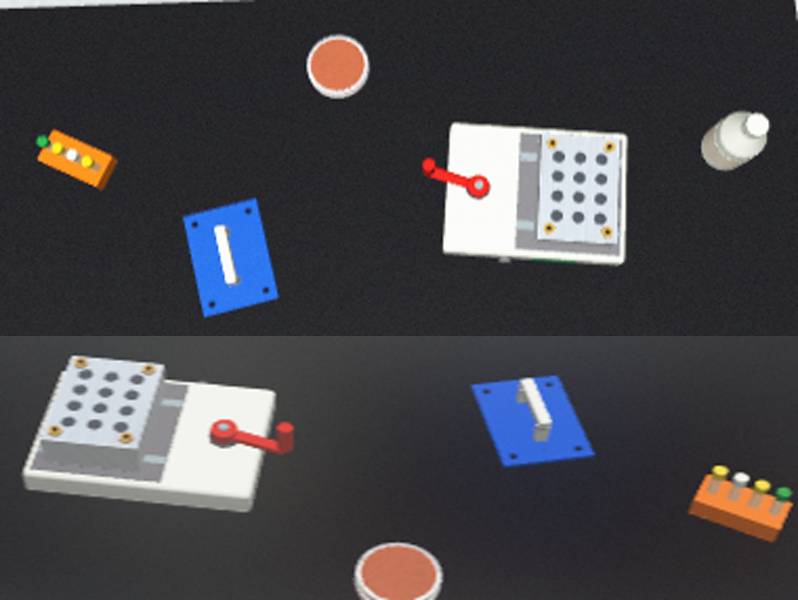

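```bash
cat > h.py <<'E'
import numpy as np, cv2
from scipy.optimize import least_squares
class Cam:
    def __init__(s,im):
        s.f=240/np.tan(np.radians(im["fovy"])/2); s.c=np.array([im["cx"],im["cy"]]); s.V=np.array(im["view"])
    def proj(s,P):
        q=np.atleast_2d(P)@s.V[:3,:3].T+s.V[:3,3]
        return s.c+s.f*np.c_[q[:,0],-q[:,1]]/-q[:,2:]
    def plane(s,uv,z):
        uv=np.atleast_2d(uv); d=np.c_[(uv[:,0]-s.c[0])/s.f,-(uv[:,1]-s.c[1])/s.f,-np.ones(len(uv))]@s.V[:3,:3]
        o=-s.V[:3,:3].T@s.V[:3,3]; return o+d*((z-o[2])/d[:,2])[:,None]
def tri(obs):
    "obs: list of (cam, uv) -> point, pixel residuals"
    r=least_squares(lambda p:np.concatenate([c.proj(p)[0]-uv for c,uv in obs]),[500,0,50]); return r.x,r.fun
def frame(P):  # 4 corners a,b,c,d -> centre, yaw of x axis
    x=(P[1]-P[0]+P[2]-P[3])[:2]; return P.mean(0),np.arctan2(x[1],x[0])
E
python3 - <<'E'
from h import *
from cell import optics
T=Cam(optics.get_image("top"));S=Cam(optics.get_image("scene"))
t=lambda u,v:np.array([u/2.1+120,v/2.1+170]); s=lambda u,v:np.array([u/2.5333+200,(v-336)/2.2+200])
pts={"knob":(t(430,164),s(285,426),99),"pivot":(t(479,186),s(223,429),65),
"b1":(t(552,143),s(55,430),99),"b2":(t(609,146),s(81,362),99)}
# top: right=-y, up=+x ; scene: right=+y, down=+x
pts={"knob":(t(430,164),s(285,426),99),"pivot":(t(479,186),s(223,429),60),
"b_xhi_yhi":(t(552,143),s(127,437),99),"b_xhi_ylo":(t(609,146),s(55,430),99),"b_xlo_yhi":(t(549,228),s(149,369),99),"b_xlo_ylo":(t(607,232),s(81,362),99),
"c_xhi_yhi":(t(194,225),s(580,448),6),"c_xhi_ylo":(t(248,211),s(513,456),6),"c_xlo_ylo":(t(265,290),s(487,392),6),"c_xlo_yhi":(t(212,304),s(549,384),6)}
for k,(a,b,z) in pts.items():
    p,r=tri([(T,a),(S,b)]); print(k,p.round(1),r.round(1),"top",T.plane(a,z)[0].round(0),"scene",S.plane(b,z)[0].round(0))
E
```

```text
knob [585.4 -68.6  96.2] [-0.5  0.  -0.5 -0. ] top [585. -70.  99.] scene [588. -67.  99.]
pivot [ 559.2 -139.6   55.9] [-0.1  0.  -0.1 -0. ] top [ 558. -140.   60.] scene [ 563. -139.   60.]
b_xhi_yhi [ 609.8 -241.5   94. ] [-0.4  0.  -0.3 -0. ] top [ 609. -242.   99.] scene [ 614. -240.   99.]
b_xhi_ylo [ 602.4 -321.6   94.8] [-0.2  0.  -0.2 -0. ] top [ 602. -321.   99.] scene [ 606. -320.   99.]
b_xlo_yhi [ 490.  -229.6   93.4] [-0.3  0.  -0.3 -0. ] top [ 489. -230.   99.] scene [ 495. -228.   99.]
b_xlo_ylo [ 481.5 -309.2   94. ] [-0.2  0.  -0.2 -0. ] top [ 481. -309.   99.] scene [ 486. -307.   99.]
c_xhi_yhi [ 5.262e+02  2.803e+02 -3.000e-01] [-0.2 -0.  -0.2  0. ] top [525. 278.   6.] scene [531. 279.   6.]
c_xhi_ylo [544.2 200.1   0. ] [-0.1 -0.  -0.1  0. ] top [543. 199.   6.] scene [549. 199.   6.]
c_xlo_ylo [427.  175.2  -0.9] [-0.  0. -0.  0.] top [426. 174.   6.] scene [433. 174.   6.]
c_xlo_yhi [409.6 252.2   0.7] [-0.1 -0.  -0.2  0. ] top [409. 251.   6.] scene [414. 252.   6.]
```

```bash
cat >> h.py <<'E'
from scipy.spatial.transform import Rotation as Ro
def plan(xyz,yaw=None,s=None):
    "shift in tool-axis units (0.1 m), at present axes and at target axes, and tool twist in units of 180deg"
    from cell import readout
    s=s or readout.read_state(); R=Ro.from_euler("xyz",s["tool_rot"])
    d=np.array(xyz)-s["eef_pos"]; 
    print("t",round(s["clock"],2),"pos",s["eef_pos"].round(1),"rot",s["tool_rot"].round(4),"F",s["force"].round(1),"w",round(s["width"],1))
    print("shift now-axes",(R.inv().apply(d)/100).round(4))
    if yaw is not None:
        Rt=Ro.from_euler("xyz",[np.pi,0,yaw]); print("twist",((R.inv()*Rt).as_rotvec()/np.pi).round(4),"shift target-axes",(Rt.inv().apply(d)/100).round(4))
E
python3 -c "
from h import *
plan([575,-75,231],0.593)"
```

```text
t 1.9 pos [ 197.6 -619.2  231.3] rot [-3.1416 -0.      0.3088] F [0.4 0.1 0.3] w 85.4
shift now-axes [ 5.2496e+00 -4.0380e+00  3.3000e-03]
twist [-0.     -0.     -0.0905] shift target-axes [ 6.1713e+00 -2.4041e+00  3.0000e-03]
```

```bash
python3 -m jog '{"claw":[1,1,1,1,1,1,1,1,1,1,1,1],"xyz":[[0.4375,-0.3365,0],[0.4375,-0.3365,0],[0.4375,-0.3365,0],[0.4375,-0.3365,0],[0.4375,-0.3365,0],[0.4375,-0.3365,0],[0.4375,-0.3365,0],[0.4375,-0.3365,0],[0.4375,-0.3365,0],[0.4375,-0.3365,0],[0.4375,-0.3365,0],[0.4375,-0.3365,0]],"twist":[[0,0,0],[0,0,0],[0,0,0],[0,0,0],[0,0,0],[0,0,0],[0,0,0],[0,0,0],[0,0,0],[0,0,0],[0,0,0],[0,0,0]]}'
python3 -m jog '{"claw":[1,1,1],"xyz":[[0,0,0],[0,0,0],[0,0,0]],"twist":[[0,0,-0.045],[0,0,-0.0455],[0,0,0]]}'
python3 - <<'E'
from h import *
from cell import optics
plan([585.4,-68.6,66],0.593)
im=optics.get_image("wrist");cv2.imwrite("pics/w1.png",im["color"][:,:,::-1])
C=Cam(im)
for n,p in dict(knob=[585.4,-68.6,99],pivot=[559.2,-139.6,60],b1=[609.8,-241.5,99],b2=[490,-229.6,99]).items(): print(n,C.proj(p)[0].round(1))
print([ (d["rect"],d["score"]) for d in optics.boxes_of("wrist","lever_knob")])
E
```

```text
clock: 3.4
eef_pos: [576.1, -73.6, 231.6]
tool_rot: [3.141, -0.001, 0.309]
force: [0.9, -0.5, 0.5]
width: 85.5
gripper_force: 0.0
clock: 3.78
eef_pos: [575.1, -75.0, 231.4]
tool_rot: [-3.141, -0.0, 0.592]
force: [0.2, 0.9, -0.0]
width: 85.7
gripper_force: 0.0
t 3.77 pos [575.1 -75.  231.4] rot [-3.1415e+00 -2.0000e-04  5.9160e-01] F [ 0.2  0.9 -0. ] w 85.7
shift now-axes [0.1211 0.0046 1.6536]
twist [-0.     -0.0001 -0.0004] shift target-axes [0.1215 0.0046 1.6536]
knob [322.1 211.7]
pivot [375.7 275.1]
b1 [533.6 312.4]
b2 [422.1 418. ]
[([309.6, 184.8, 85.1, 105.6], 0.88)]
```

View pics/w1.png

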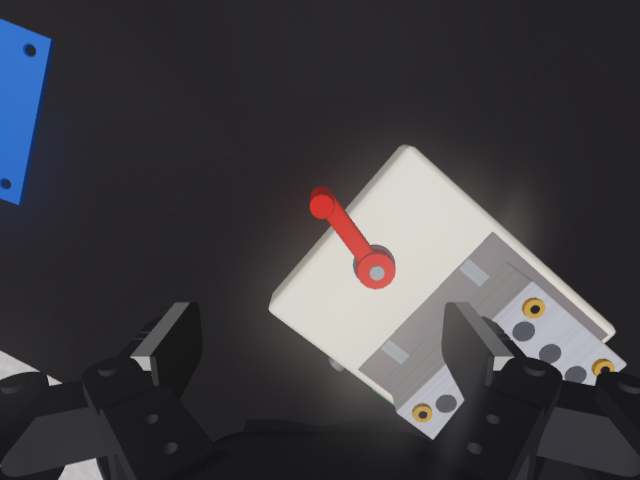

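```bash
python3 -m jog '{"claw":[1,1,1,1,0,0,0,0,0,0],"xyz":[[0.136,0.004,0.3],[0,0,0.5],[0,0,0.5],[0,0,0.35],[0,0,0],[0,0,0],[0,0,0],[0,0,0],[0,0,0],[0,0,0]],"twist":[[0,0,0],[0,0,0],[0,0,0],[0,0,0],[0,0,0],[0,0,0],[0,0,0],[0,0,0],[0,0,0],[0,0,0]]}'
python3 - <<'E'
from h import *
from cell import readout
s=readout.read_state();plan([0,0,0],None,s)
piv=np.array([559.8,-139.4]); k=s["eef_pos"][:2]; r=k-piv; print(np.linalg.norm(r),np.degrees(np.arctan2(r[1],r[0])))
R=Ro.from_euler("xyz",s["tool_rot"]); a0=np.arctan2(r[1],r[0]); a1=np.radians(84.4)-1.5-0.06
P=[piv+75*np.array([np.cos(a),np.sin(a)]) for a in np.linspace(a0,a1,12)]; P[0]=k
for d in np.diff(P,axis=0): print((R.inv().apply([*d,0])/100).round(3))
E
```

```text
clock: 5.12
eef_pos: [587.6, -67.5, 68.0]
tool_rot: [3.14, -0.002, 0.593]
force: [-1.0, 0.1, 6.9]
width: 16.5
gripper_force: 58.3
t 5.12 pos [587.6 -67.5  68. ] rot [ 3.1402e+00 -2.3000e-03  5.9300e-01] F [-1.   0.1  6.9] w 16.5
shift now-axes [-4.4973 -3.8444  0.6641]
77.08570027292303 68.85686233076694
[0.029 0.087 0.   ]
[0.037 0.08  0.   ]
[0.027 0.083 0.   ]
[0.017 0.086 0.   ]
[0.007 0.088 0.   ]
[-0.003  0.088  0.   ]
[-0.013  0.087  0.   ]
[-0.023  0.085  0.   ]
[-0.033  0.081  0.   ]
[-0.042  0.077  0.   ]
[-0.051  0.071 -0.   ]
```

```bash
python3 -m jog '{"claw":[0,0,0,0,0,0,0,0,0,0,0,0],"xyz":[[0.029,0.087,-0.02],[0.037,0.08,0],[0.027,0.083,0],[0.017,0.086,0],[0.007,0.088,0],[-0.003,0.088,0],[-0.013,0.087,0],[-0.023,0.085,0],[-0.033,0.081,0],[-0.042,0.077,0],[-0.051,0.071,0],[0,0,0]],"twist":[[0,0,0],[0,0,0],[0,0,0],[0,0,0],[0,0,0],[0,0,0],[0,0,0],[0,0,0],[0,0,0],[0,0,0],[0,0,0],[0,0,0]]}'
python3 - <<'E'
from h import *
from cell import readout
s=readout.read_state();plan([634,-142,68],None,s)
piv=np.array([559.8,-139.4]); r=s["eef_pos"][:2]-piv; print(np.linalg.norm(r),1.473-np.arctan2(r[1],r[0]), s["torque"])
R=Ro.from_euler("xyz",s["tool_rot"]); print("toolF",R.inv().apply(s["force"]), "-y world 10mm",R.inv().apply([0,-.1,0]))
E
```

```text
clock: 6.62
eef_pos: [635.6, -140.7, 68.3]
tool_rot: [-3.138, -0.007, 0.593]
force: [4.3, 7.9, -5.6]
width: 16.2
gripper_force: 59.9
t 6.62 pos [ 635.6 -140.7   68.3] rot [-3.1377 -0.0067  0.5934] F [ 4.3  7.9 -5.6] w 16.2
shift now-axes [-0.0207  0.0013  0.0032]
75.85984156454212 1.4906432593718344 [ 1.73421548 -0.7833942  -0.50608693]
toolF [ 7.93158698 -4.14419855  5.67728667] -y world 10mm [-0.05591768  0.08290193 -0.00069501]
```

```bash
python3 -m jog '{"claw":[0,0,0],"xyz":[[-0.017,0.025,0],[-0.017,0.025,0],[0,0,0]],"twist":[[0,0,0],[0,0,0],[0,0,0]]}'
python3 - <<'E'
from h import *
from cell import readout,optics
plan([634,-142,68]);im=optics.get_image("top")
cv2.imwrite("pics/t2.png",cv2.resize(im["color"][200:320,300:460,::-1],None,fx=5,fy=5,interpolation=2))
E
```

```text
clock: 7.0
eef_pos: [635.7, -140.9, 68.3]
tool_rot: [-3.132, -0.009, 0.597]
force: [3.1, 18.0, -2.8]
width: 16.4
gripper_force: 60.4
t 7.0 pos [ 635.7 -140.9   68.3] rot [-3.132  -0.0094  0.5966] F [ 3.1 18.  -2.8] w 16.4
shift now-axes [-0.0202 -0.0001  0.0024]
```

```bash
python3 -m jog '{"claw":[0,0.5,0.7,1,1,1,1,1],"xyz":[[0.034,-0.05,0],[0,0,0],[0,0,0],[0,0,-0.1],[0,0,-0.4],[0,0,-0.5],[0,0,-0.5],[0,0,-0.4]],"twist":[[0,0,0],[0,0,0],[0,0,0],[0,0,0],[0,0,0],[0,0,0],[0,0,0],[0,0,0]]}'
python3 -c "
from h import *
plan([537,-262,255],-0.098)"
```

```text
clock: 8.05
eef_pos: [633.8, -147.0, 261.8]
tool_rot: [3.139, -0.002, 0.592]
force: [-0.2, 0.0, -0.3]
width: 85.5
gripper_force: 0.0
t 8.05 pos [ 633.8 -147.   261.8] rot [ 3.1392e+00 -1.8000e-03  5.9210e-01] F [-0.2  0.  -0.3] w 85.5
shift now-axes [-1.4457  0.4138  0.066 ]
twist [ 0.0005 -0.0008  0.2197] shift target-axes [-0.8513  1.2395  0.0677]
```

```bash
python3 -m jog '{"claw":[1,1,1,1,1,1,1,1],"xyz":[[0,0,0],[0,0,0],[0,0,0],[0,0,0],[-0.28,0.41,0.02],[-0.28,0.41,0.02],[-0.29,0.42,0.02],[0,0,0]],"twist":[[0,0,0.055],[0,0,0.055],[0,0,0.055],[0,0,0.055],[0,0,0],[0,0,0],[0,0,0],[0,0,0]]}'
python3 - <<'E'
from h import *
from cell import optics
plan([537,-262,255],-0.098)
im=optics.get_image("wrist");cv2.imwrite("pics/w2.png",im["color"][:,:,::-1]);np.save("w2v.npy",im["view"])
C=Cam(im)
for n,p in dict(knob=[634,-142,99],piv=[559.5,-139.5,60]).items(): print(n,C.proj(p)[0])
for l in("thread_a","lever_knob"):print([ (d["rect"],d["score"]) for d in optics.boxes_of("wrist",l)])
E
```

```text
clock: 9.05
eef_pos: [532.9, -266.9, 253.5]
tool_rot: [3.138, 0.001, -0.107]
force: [0.1, 1.6, 0.0]
width: 85.4
gripper_force: 0.0
t 9.05 pos [ 532.9 -266.9  253.5] rot [ 3.1382e+00  1.1000e-03 -1.0730e-01] F [0.1 1.6 0. ] w 85.4
shift now-axes [ 0.036  -0.0526 -0.0155]
twist [ 0.0011  0.0003 -0.0029] shift target-axes [ 0.0365 -0.0523 -0.0153]
knob [127.25547057  98.80192771]
piv [166.7608112  195.72188524]
[([232.9, 90.1, 157.9, 199.9], 0.86)]
[([108.6, 79.1, 74.2, 132.9], 0.68)]
```

View pics/w2.png

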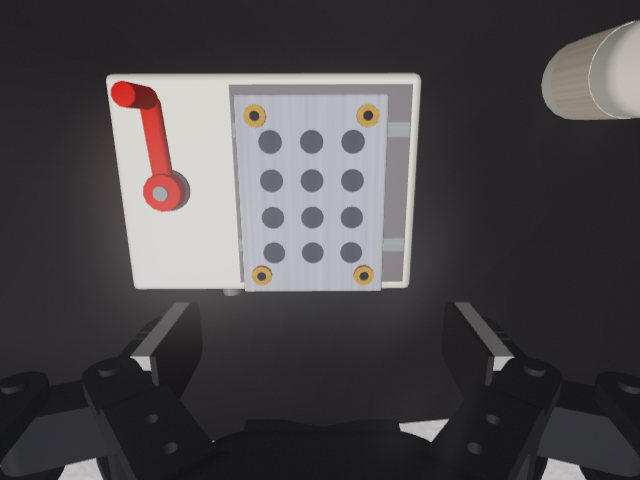

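```bash
cat >> h.py <<'E'
def blobs(bgr,lo,hi,amin,amax):
    m=cv2.inRange(cv2.cvtColor(bgr,cv2.COLOR_BGR2HSV),lo,hi)
    n,_,st,_=cv2.connectedComponentsWithStats(m); out=[]
    cs,_=cv2.findContours(m,cv2.RETR_EXTERNAL,cv2.CHAIN_APPROX_NONE)
    for c in cs:
        M=cv2.moments(c)
        if amin<M["m00"]<amax: out.append([M["m10"]/M["m00"],M["m01"]/M["m00"],M["m00"]])
    return np.array(out)
RECT=np.array([[-60,-40,0],[60,-40,0],[60,40,0],[-60,40,0]],float)
def fit(C,uv,z=None,x0=(500,0,0)):
    "rectangle of holes (a,b,c,d order) level at height z; fits x,y,yaw(,z)"
    def P(p): c,s=np.cos(p[2]),np.sin(p[2]); return np.c_[RECT[:,0]*c-RECT[:,1]*s+p[0],RECT[:,0]*s+RECT[:,1]*c+p[1],np.full(4,p[3] if z is None else z)]
    r=least_squares(lambda p:(C.proj(P(p))-uv).ravel(),list(x0)+([50.] if z is None else [])); return r.x,r.fun
E
python3 - <<'E'
from h import *
from cell import optics
C=Cam(dict(fovy=61.3859557086546,cx=321.59774304385354,cy=239.1892685813088,view=np.load("w2v.npy")))
im=cv2.imread("pics/w2.png")
b=blobs(im,(12,110,90),(32,255,255),150,900);print(b.round(1))
uv=b[:,:2]; top=uv[uv[:,1]<190];bot=uv[uv[:,1]>190];top=top[top[:,0].argsort()];bot=bot[bot[:,0].argsort()]
# up=+x, left=+y : a=(-,-) bottom right, b=(+,-) top right, c=top left, d=bottom left
q=np.array([bot[1],top[1],top[0],bot[0]])
print(fit(C,q,99,(547,-263,-.1)));print(fit(C,q,None,(547,-263,-.1)))
top=optics.get_image("top")
bt=blobs(top["color"][:,:,::-1].copy(),(12,110,90),(32,255,255),4,60);print(bt.round(1))
s=optics.get_image("scene");bs=blobs(s["color"][:,:,::-1].copy(),(12,110,90),(32,255,255),4,80);print(bs.round(1))
cv2.imwrite("pics/t3.png",top["color"][:,:,::-1])
for n,c in(("top",Cam(top)),("scene",Cam(s))):
    print(n,c.proj(C.plane(q,99)).round(1))
E
```

```text
[[261.6 275.2 243. ]
 [363.3 274.6 251.5]
 [254.2 115.4 343.5]
 [367.5 115.  343. ]]
(array([ 5.50065790e+02, -2.61286419e+02, -1.03983527e-01]), array([ 0.31125478,  0.5113212 ,  0.29625414, -0.33735219, -0.34040571,
       -0.28795889, -0.2604137 ,  0.31348812]))
(array([ 5.49881786e+02, -2.61233826e+02, -1.03972136e-01,  9.75301578e+01]), array([ 0.07164936,  0.07332163,  0.00612574, -0.00094111, -0.04537636,
        0.04794331, -0.02792481, -0.12560458]))
[[376.8 277.8  10.5]
 [ 17.9 246.    8. ]
 [ 11.8 241.5  11.5]
 [ 31.7  14.6  11. ]]
[[590.  18.  74.]]
top [[404.  278.6]
 [405.1 238.4]
 [378.  236.6]
 [376.4 276.9]]
scene [[236.3 212.1]
 [226.4 242.7]
 [254.4 245.9]
 [263.  215. ]]
```

```bash
python3 -c "
from h import *
plan([461,222,165],0.209)"
```

```text
t 9.3 pos [ 537.9 -259.9  252.7] rot [-3.1409e+00 -1.0000e-03 -9.5800e-02] F [ 0.2 -0.7  0.2] w 85.2
shift now-axes [-1.2278 -4.7225  0.8787]
twist [-0.0002 -0.0004 -0.097 ] shift target-axes [ 0.2474 -4.8736  0.8766]
```

```bash
python3 - <<'E'
from h import *
from cell import optics
im=optics.get_image("wrist");C=Cam(im)
b=blobs(im["color"][:,:,::-1].copy(),(12,110,90),(32,255,255),150,900);print(b.round(1))
uv=b[:,:2]; top=uv[uv[:,1]<190];bot=uv[uv[:,1]>190];top=top[top[:,0].argsort()];bot=bot[bot[:,0].argsort()]
q=np.array([bot[1],top[1],top[0],bot[0]])
print(fit(C,q,99,(547,-263,-.1)));print(fit(C,q,None,(547,-263,-.1)))
E
```

```text
[[373.  281.1 253. ]
 [271.2 280.4 243. ]
 [380.1 122.4 343. ]
 [267.  121.4 338.5]]
(array([ 5.50119230e+02, -2.61275750e+02, -1.04056537e-01]), array([ 0.18205485,  0.51812987,  0.28583826, -0.38349871, -0.29096606,
       -0.28000211, -0.17678149,  0.34176644]))
(array([ 5.49919855e+02, -2.61259320e+02, -1.04057748e-01,  9.75932354e+01]), array([-0.04078985,  0.09819792,  0.00288151, -0.06460772, -0.01391179,
        0.04353177,  0.05304647, -0.07475699]))
```

```bash
python3 -m jog '{"claw":[1,1,1,1,1,1,1,1,1,1,1,1],"xyz":[[0,0,0],[0,0,0],[0.025,-0.487,0],[0.025,-0.487,0],[0.025,-0.487,0],[0.025,-0.487,0],[0.025,-0.487,0],[0.025,-0.487,0],[0.025,-0.487,0.1],[0.025,-0.487,0.2],[0.025,-0.487,0.3],[0.025,-0.487,0.277]],"twist":[[0,0,-0.0485],[0,0,-0.0485],[0,0,0],[0,0,0],[0,0,0],[0,0,0],[0,0,0],[0,0,0],[0,0,0],[0,0,0],[0,0,0],[0,0,0]]}'
python3 -m jog '{"claw":[1,1],"xyz":[[0,0,0],[0,0,0]],"twist":[[0,0,0],[0,0,0]]}'
python3 - <<'E'
from h import *
from cell import optics
plan([461,222,165],0.209)
im=optics.get_image("wrist");cv2.imwrite("pics/w3.png",im["color"][:,:,::-1]);np.save("w3v.npy",im["view"])
E
```

```text
clock: 10.85
eef_pos: [461.0, 223.2, 164.0]
tool_rot: [-3.141, -0.001, 0.208]
force: [0.5, 1.2, -0.1]
width: 85.4
gripper_force: 0.0
clock: 11.1
eef_pos: [461.4, 220.7, 164.6]
tool_rot: [3.141, 0.0, 0.208]
force: [0.3, -1.5, 1.5]
width: 85.0
gripper_force: 0.0
t 11.1 pos [461.4 220.7 164.6] rot [3.141e+00 1.000e-04 2.079e-01] F [ 0.3 -1.5  1.5] w 85.0
shift now-axes [-0.0013 -0.0131 -0.0038]
twist [ 0.0002  0.     -0.0003] shift target-axes [-0.0013 -0.0131 -0.0038]
```

View pics/w3.png

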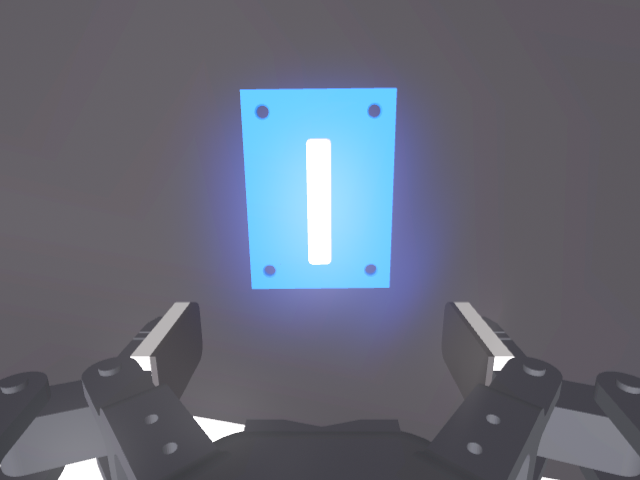

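```bash
python3 - <<'E'
from h import *
C=Cam(dict(fovy=61.3859557086546,cx=321.59774304385354,cy=239.1892685813088,view=np.load("w3v.npy")))
im=cv2.imread("pics/w3.png"); q=[]
for u,v in((371,269),(374,111),(262,112),(270,270)):
    p=im[v-13:v+14,u-13:u+14,1].astype(float); w=np.clip(np.median(p)-25-p,0,None); w[:2]=w[-2:]=0;w[:,:2]=w[:,-2:]=0
    y,x=np.mgrid[v-13:v+14,u-13:u+14]; q.append([(w*x).sum()/w.sum(),(w*y).sum()/w.sum()])
q=np.array(q);print(q.round(1))
print(fit(C,q,6,(477,227,.2)));r,_=fit(C,q,None,(477,227,.2));print(r,_.round(2))
m=cv2.inRange(im,(225,225,225),(255,255,255))[130:275,300:340];ys,xs=np.nonzero(m)
h=np.array([(xs.min()+xs.max())/2+300,(ys.min()+ys.max())/2+130]);print(h,C.plane(h,46))
f=fit(C,q,6,(477,227,.2))[0]
plan([f[0],f[1],20],f[2])
E
```

```text
[[370.3 269.1]
 [373.9 110.3]
 [261.8 111.4]
 [269.1 270.1]]
(array([4.80230285e+02, 2.27061848e+02, 2.17663377e-01]), array([ 0.06863397,  0.32934041,  0.2073246 , -0.25030313, -0.21926724,
       -0.21300283, -0.05560665,  0.26659835]))
[4.80119769e+02 2.27045612e+02 2.17665889e-01 5.04041666e+00] [-0.08  0.05  0.02 -0.03 -0.03  0.    0.09 -0.01]
[318.  201.5] [[482.03866359 227.68774326  46.        ]]
t 11.15 pos [461.9 220.  165. ] rot [ 3.141e+00 -7.000e-04  2.062e-01] F [1.  0.2 0.3] w 85.2
shift now-axes [ 0.1931 -0.0325  1.45  ]
twist [ 0.0002 -0.0002 -0.0037] shift target-axes [ 0.1944 -0.0294  1.4499]
```

```bash
python3 -m jog '{"claw":[1,1,1,1,1,0,0,0,0,0,0],"xyz":[[0.175,-0.03,0],[0,0,0.5],[0,0,0.5],[0,0,0.3],[0,0,0.14],[0,0,0],[0,0,0],[0,0,0],[0,0,0],[0,0,0],[0,0,0]],"twist":[[0,0,-0.0037],[0,0,0],[0,0,0],[0,0,0],[0,0,0],[0,0,0],[0,0,0],[0,0,0],[0,0,0],[0,0,0],[0,0,0]]}'
python3 -c "
from h import *
from cell import readout
f=np.array([480.23,227.06,0]);s=readout.read_state();plan([f[0],f[1],20],.2177,s)"
```

```text
clock: 12.52
eef_pos: [478.5, 227.3, 21.7]
tool_rot: [-3.141, -0.002, 0.218]
force: [-1.5, -1.2, 4.7]
width: 15.0
gripper_force: 59.4
t 12.53 pos [478.5 227.3  21.7] rot [-3.1413e+00 -1.7000e-03  2.1820e-01] F [-1.5 -1.2  4.7] w 15.0
shift now-axes [0.0159 0.0059 0.0172]
twist [-0.0001 -0.0005  0.0002] shift target-axes [0.016  0.0059 0.0171]
```

```bash
python3 -m jog '{"claw":[0,0,0,0,0,0,0,0,0,0],"xyz":[[0,0,-0.1],[0,0,-0.3],[0,0,-0.4],[0,0,-0.5],[0,0,-0.4],[0,0,-0.2],[0,0,0],[0,0,0],[0,0,0],[0,0,0]],"twist":[[0,0,0],[0,0,0],[0,0,0],[0,0,0],[0,0,0],[0,0,0.025],[0,0,0.038],[0,0,0.0394],[0,0,0],[0,0,0]]}'
python3 -c "
from h import *
o=Ro.from_euler('xyz',[np.pi,0,-.104]).apply([1.6,.3,0]);print(o)
plan(np.array([550.1,-261.3,210])-o,-.104)"
```

```text
clock: 13.78
eef_pos: [477.5, 227.0, 210.6]
tool_rot: [3.141, 0.0, -0.101]
force: [0.4, -0.5, -3.8]
width: 14.8
gripper_force: 58.9
[ 1.56021121e+00 -4.64479260e-01  3.67394040e-17]
t 13.78 pos [477.5 227.  210.6] rot [ 3.1414e+00  4.0000e-04 -1.0120e-01] F [ 0.4 -0.5 -3.8] w 14.8
shift now-axes [1.1993 4.7818 0.0069]
twist [0.0001 0.0001 0.0009] shift target-axes [1.2128 4.7784 0.0063]
```

```bash
python3 -m jog '{"claw":[0,0,0,0,0,0,0,0,0,0,0,0],"xyz":[[0.061,0.239,0],[0.109,0.43,0],[0.1455,0.5734,0],[0.1455,0.5734,0],[0.1455,0.5734,0],[0.1455,0.5734,0],[0.1455,0.5734,0],[0.1455,0.5734,0],[0.109,0.43,0],[0.061,0.239,0],[0,0,0],[0,0,0]],"twist":[[0,0,0.0009],[0,0,0],[0,0,0],[0,0,0],[0,0,0],[0,0,0],[0,0,0],[0,0,0],[0,0,0],[0,0,0],[0,0,0],[0,0,0]]}'
python3 - <<'E'
from h import *
from cell import optics
plan([548.54,-260.84,135],-.104)
a=optics.get_image("top")["color"][190:310,290:450,::-1];b=optics.get_image("scene")["color"][150:290,180:340,::-1]
cv2.imwrite("pics/v4.png",np.hstack([cv2.resize(a,(400,300),interpolation=2),cv2.resize(b,(400,350),interpolation=2)[:300]]))
cv2.imwrite("pics/w4.png",optics.get_image("wrist")["color"][:,:,::-1])
E
```

```text
clock: 15.28
eef_pos: [547.7, -259.5, 210.3]
tool_rot: [-3.14, 0.001, -0.105]
force: [0.1, -0.3, -3.1]
width: 14.5
gripper_force: 59.0
t 15.28 pos [ 547.7 -259.5  210.3] rot [-3.1399e+00  9.0000e-04 -1.0470e-01] F [ 0.1 -0.3 -3.1] w 14.5
shift now-axes [0.0104 0.0134 0.7526]
twist [-0.0005  0.0003 -0.0002] shift target-axes [0.0097 0.0122 0.7527]
```

View pics/w4.png

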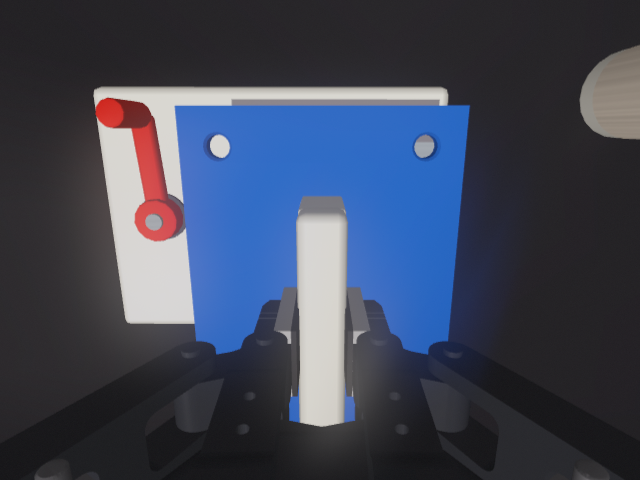

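View pics/v4.png

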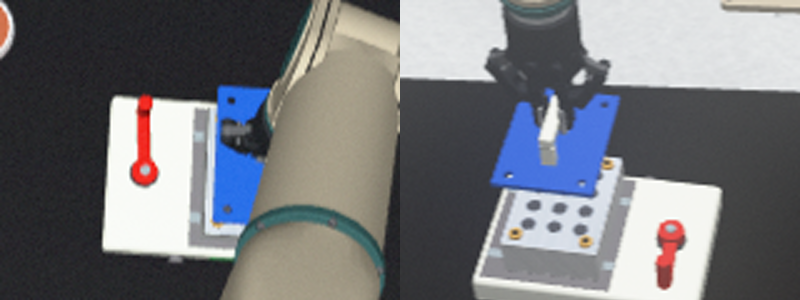

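```bash
python3 -m jog '{"claw":[0,0,0,0,0,0,0,0],"xyz":[[0,0,0.2],[0,0,0.2],[0,0,0.15],[0,0,0.1],[0,0,0.05],[0,0,0.03],[0,0,0],[0,0,0]],"twist":[[0,0,0],[0,0,0],[0,0,0],[0,0,0],[0,0,0],[0,0,0],[0,0,0],[0,0,0]]}'
python3 - <<'E'
from h import *
from cell import optics
plan([548.54,-260.84,136],-.104)
w=optics.get_image("wrist");s=optics.get_image("scene");t=optics.get_image("top");plan([548.54,-260.84,136],-.104)
W=Cam(w);S=Cam(s);T=Cam(t)
cv2.imwrite("pics/w5.png",w["color"][:,:,::-1]);cv2.imwrite("pics/s5.png",s["color"][:,:,::-1]);cv2.imwrite("pics/t5.png",t["color"][:,:,::-1])
a=w["color"][60:240,150:500,::-1];b=s["color"][185:275,200:330,::-1]
a=cv2.resize(a,(583,300),interpolation=2);b=cv2.resize(b,(433,300),interpolation=2)
o=np.zeros((600,800,3),np.uint8);o[:300,:583]=a;o[300:,:433]=b
c=cv2.resize(t["color"][220:295,360:450,::-1],(360,300),interpolation=2);o[300:,440:800]=c
cv2.imwrite("pics/v5.png",o)
c,sn=np.cos(-.104),np.sin(-.104)
for n,ctr,z in(("block wrist",(550.1,-261.3),99),("plate top",(550.1,-261.3),120),("plate under",(550.1,-261.3),114)):
    P=np.c_[RECT[:,0]*c-RECT[:,1]*sn+ctr[0],RECT[:,0]*sn+RECT[:,1]*c+ctr[1],np.full(4,z)]
    print(n,"W",W.proj(P)[1:3].round(1).tolist(),"S",S.proj(P).round(1).tolist(),"T",T.proj(P).round(1).tolist())
E
```

```text
clock: 16.42
eef_pos: [548.2, -261.0, 138.0]
tool_rot: [3.141, -0.001, -0.106]
force: [-0.1, 1.0, -2.5]
width: 15.1
gripper_force: 59.1
t 16.43 pos [ 548.2 -261.   138. ] rot [ 3.1414e+00 -8.0000e-04 -1.0620e-01] F [-0.1  1.  -2.5] w 15.1
shift now-axes [ 0.0031 -0.0024  0.0205]
twist [ 0.0001 -0.0003 -0.0007] shift target-axes [ 0.0031 -0.0024  0.0205]
t 16.57 pos [ 548.1 -261.   137.9] rot [ 3.1414e+00 -6.0000e-04 -1.0620e-01] F [-0.  -0.2 -4.1] w 14.9
shift now-axes [ 0.0042 -0.0023  0.0194]
twist [ 0.0001 -0.0002 -0.0007] shift target-axes [ 0.0042 -0.0023  0.0194]
block wrist W [[413.8, 142.5], [230.9, 143.0]] S [[236.3, 212.0], [226.3, 242.8], [254.4, 246.0], [263.1, 215.0]] T [[404.1, 278.8], [405.2, 238.3], [378.0, 236.5], [376.4, 276.9]]
plate top W [[425.7, 144.5], [219.2, 145.0]] S [[235.5, 207.0], [225.5, 237.8], [253.9, 241.1], [262.7, 210.0]] T [[405.5, 277.8], [406.6, 236.7], [378.9, 234.9], [377.3, 275.9]]
plate under W [[422.0, 143.9], [222.9, 144.4]] S [[235.7, 208.4], [225.7, 239.3], [254.0, 242.5], [262.8, 211.4]] T [[405.1, 278.1], [406.2, 237.2], [378.7, 235.3], [377.1, 276.2]]
```

View pics/v5.png

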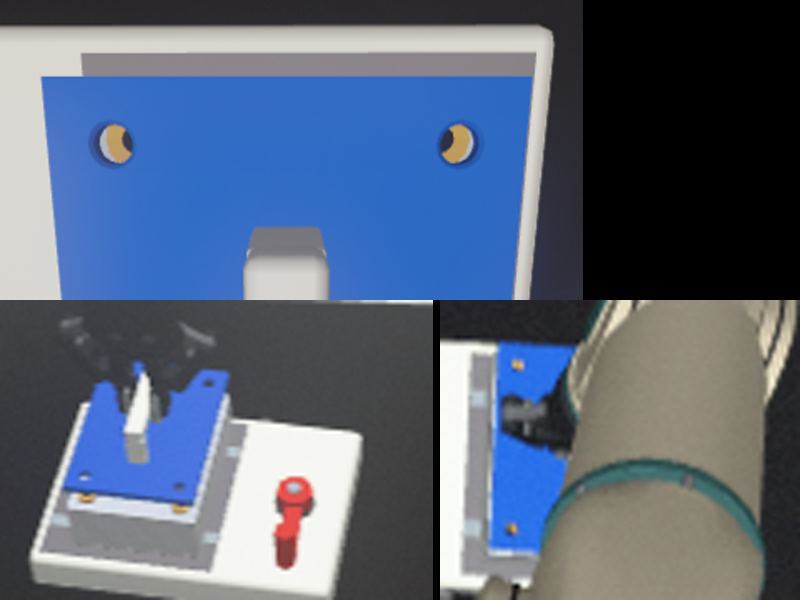

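```bash
python3 - <<'E'
from h import *
w=cv2.imread("pics/w5.png");t=cv2.imread("pics/t5.png")
z=lambda i,u,v,r,n:cv2.resize(i[v-r:v+r,u-r:u+r],(n,n),interpolation=cv2.INTER_CUBIC)
o=np.vstack([np.hstack([z(w,220,146,15,300),z(w,424,146,15,300)]),np.hstack([z(t,379,236,10,300),z(t,377,276,10,300)])])
cv2.imwrite("pics/v6.png",o)
E
```

```text
(no output)
```

View pics/v6.png

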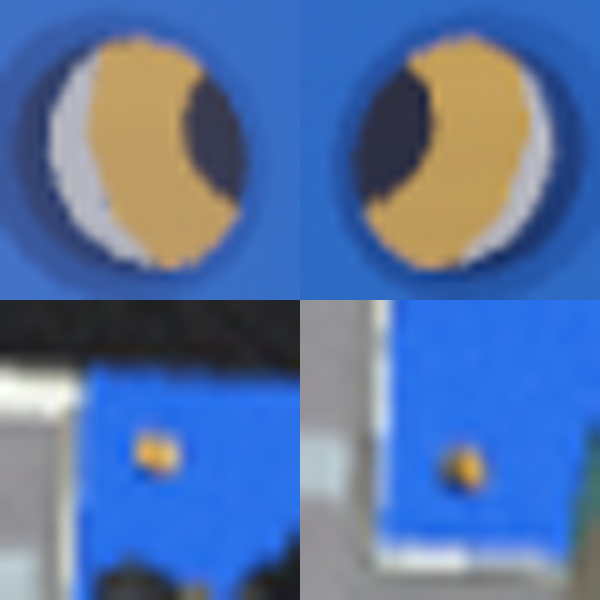

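```bash
python3 -m jog '{"claw":[0,0,0,0,0],"xyz":[[0.002,0.004,0.015],[0,0,0.01],[0,0,0],[0,0,0],[0,0,0]],"twist":[[0,0,0],[0,0,0],[0,0,0],[0,0,0],[0,0,0]]}'
python3 - <<'E'
from h import *
from cell import optics
plan([548.54,-260.84,136],-.104)
w=optics.get_image("wrist")["color"][:,:,::-1];s=optics.get_image("scene")["color"][:,:,::-1]
z=lambda i,u,v,r,n:cv2.resize(i[v-r:v+r,u-r:u+r],(n,n),interpolation=cv2.INTER_CUBIC)
o=np.hstack([z(w,220,146,15,250),z(w,424,146,15,250),z(s,250,230,50,300)[:250]])
cv2.imwrite("pics/v7.png",o)
E
```

```text
clock: 17.2
eef_pos: [548.1, -261.4, 135.1]
tool_rot: [3.142, -0.0, -0.106]
force: [0.5, -0.2, -2.7]
width: 14.8
gripper_force: 59.1
t 17.2 pos [ 548.1 -261.4  135.1] rot [ 3.1416e+00 -1.0000e-04 -1.0620e-01] F [ 0.5 -0.2 -2.7] w 14.8
shift now-axes [ 0.0039 -0.0057 -0.0085]
twist [ 0.     -0.     -0.0007] shift target-axes [ 0.0039 -0.0057 -0.0085]
```

View pics/v7.png

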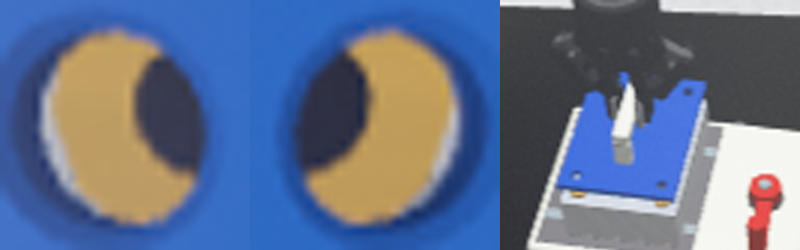

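The two views of the holes now mirror each other. The plate is level, about 13 to 14 mm above the bosses, with the lever at its stop, so I am handing in.

```bash
python3 -c "
from cell import order
print(order.finish_job())"
```

```text
the job is handed in; nothing more can be done
None
```

I flipped the lever fully over to its stop, and the cover is held level about 14 mm above the bosses. Its two visible corner holes line up over their threads to within about half a millimetre, and the job is handed in (the other two were hidden by the gripper and not checked; no verdict was returned).

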